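# Lock down the vacuum chamber lid and crack open its valve

### The job

Lock the lid of the round vacuum chamber: turn its three black T-bar knobs clockwise until each is hard against its end stop, beginning with the one opposite the lid's hinge and then the two at the sides, in either order. Then, with the lid locked and not before, raise the lever of the vacuum valve until it stands straight up, without letting it swing over to the other side. Leave the tools and other loose things lying on the bench where they are.

Things in the scene. Friction and masses are not known exactly. Their poses are not given: they have to be found in the camera images.
- chamber: round vacuum chamber fixed to the bench, at any yaw; flat aluminium lid 224 mm across, its top 92 mm above the bench. Origin: centre of the underside, z up. The hinge (dark barrel, 80 mm wide) is on its +x side, 130 mm out. Knobs stand on the lid 85 mm from the centre, on the -x side (across from the hinge), +y and -y. A low gauge (48 mm across, 12 mm high) is in the middle
- knob_mid (a joint): knob across the lid from its hinge (rad): 0 = fully slack, grows as the knob turns clockwise seen from above, 1.55 = its end stop (home), where the bar points at the lid's centre; it stays where it is left and starts between 0.1 and 0.6
- knob_left (a joint): knob on the chamber's +y side (rad): 0 = fully slack, grows as the knob turns clockwise seen from above, 1.55 = its end stop (home), where the bar points at the lid's centre; it stays where it is left and starts between 0.1 and 0.6
- knob_right (a joint): knob on the chamber's -y side (rad): 0 = fully slack, grows as the knob turns clockwise seen from above, 1.55 = its end stop (home), where the bar points at the lid's centre; it stays where it is left and starts between 0.1 and 0.6
- knob_mid_grip (a point): centre of the black T-bar of the knob across from the hinge: bar 50 mm long, 15 mm wide, 24 mm tall; this point is 116 mm above the bench, 24 mm above the lid and 12 mm below the bar's top, on the turning axis; its x axis runs along the bar, its z axis up
- knob_left_grip (a point): centre of the black T-bar of the knob on the chamber's +y side: bar 50 mm long, 15 mm wide, 24 mm tall; this point is 116 mm above the bench, 24 mm above the lid and 12 mm below the bar's top, on the turning axis; its x axis runs along the bar, its z axis up
- knob_right_grip (a point): centre of the black T-bar of the knob on the chamber's -y side: bar 50 mm long, 15 mm wide, 24 mm tall; this point is 116 mm above the bench, 24 mm above the lid and 12 mm below the bar's top, on the turning axis; its x axis runs along the bar, its z axis up
- valve: vacuum valve fixed to the bench to the left or right of the chamber: grey block on an 85 x 75 mm foot, 57 mm high, short brass pipe on its +x side. Origin: centre of its underside; z up. The lever swings about its y axis
- lever_pivot (a point): the lever's hinge axis, 45 mm above the bench; the axis is the valve's y axis
- lever (a joint): valve lever (rad): 0 = straight up, negative = leaning to the valve's -x side (shut; starts between -1.0 and -0.6), positive = leaning to its +x side over the brass pipe; stops at -1.1 and 1.1; it stays where it is left
- lever_ball (a point): centre of the black ball (26 mm diameter) at the end of the thin steel lever, 85 mm from the hinge axis
- jar: closed amber glass jar, 52 mm diameter, 65 mm tall; a bystander; origin at the centre of its underside
- pliers: pliers with dark grips lying flat, 130 mm long, 12 mm high; a bystander; origin at the rivet, on the bench
- file: small file with a wooden handle lying flat, 180 mm long; a bystander; origin near its middle
- hammer: small hammer lying flat, 220 mm long; a bystander
- star1: small silver star, 34 mm across, 4 mm thick, on the bench; a bystander; origin at its centre
- star2: second silver star, like the first; a bystander
Things that resemble listed ones, but are neither listed nor needed, are in the scene too. Leave any green or orange look-alike of the valve alone.

How it is judged:
On the way, in this order (a step that is already met when the one before it is completed fails the run):
1. the knob opposite the hinge is home while both side knobs are not yet (value of joint knob_mid above 1.44 rad and not (value of joint knob_left above 1.44 rad) and not (value of joint knob_right above 1.44 rad)), for 0.2 s.
2. all three knobs are home (value of joint each of knob_mid, knob_left, knob_right above 1.44 rad), for 0.2 s.
3. the lever stands straight up (value of joint lever between -0.13 and 0.13 rad), for 0.2 s.
At the end, for the whole second after the job is handed in: all three knobs are within 0.11 rad (6 degrees) of their end stops and the lever stands still within 0.13 rad (7 degrees) of straight up (all of step 2 and all of step 3 and velocity of joint lever between -0.05 and 0.05 rad/s); the robot touches nothing.
It fails at once if the lever was raised (to within 0.4 rad of upright) before all three knobs were home (value of joint lever above -0.4 rad and not (value of joint each of knob_mid, knob_left, knob_right above 1.44 rad)).
It fails at once if the lever swung over to the other side (more than 0.4 rad past upright) (value of joint lever above 0.4 rad).
It fails at once if a loose thing on the bench was moved by more than 30 mm (distance of any of jar, pliers, file, hammer, star1, star2 from where it was at the start of the episode above 0.03 m).
It also fails if it takes over 61 s, if anything falls off the work surface, if the arm or the gripper's body presses on something with over 40 N, if the wrist force passes 120 N, or if a joint passes its speed limit or range.

### The arm

A 6-joint arm with a two-finger parallel gripper is mounted at the origin on the work surface. World frame = base frame: x ahead of the robot, y to its left, z up, the work surface at z = 0. Lengths are in m, angles in rad, forces in N, time in s.
With the tool pointing down it reaches from about 0.35 to 0.85 m from the base axis. Payload 8.1 kg.
Tool frame: the origin (TCP) lies at the very end of the fingers, on their centre line; the grasp point (between the pads) lies 19 mm behind it (ctrl.hold_point_z is the z of the grasp point in the tool frame, in m); z points along the fingers, y is the direction in which the jaws open and shut (so a half turn about z gives the same grasp; the last joint's range is limited). The gripper opens to 85 mm and grips with 20 to 120 N. Pads are 22 mm wide; open, the fingers measure 114 mm over their backs; the gripper's body (76 mm by 85 mm) begins 54 mm behind the grasp point. The pads swing forward as they close: fully open they stand 13 mm farther back than shut.
Start: joints at [-1.336, 0.13, 1.488, -0, 1.523, -0.085], TCP at [0.189, -0.57, 0.231] pointing down, gripper open.
Joint ranges: [-2.96, 2.96], [-0.89, 2.26], [0.02, 2.5], [-1.34, 4.48], [0, 2.73], [-2.66, 2.66]. Speed limits (rad/s): [2.39, 2.39, 2.79, 3.14, 3.14, 3.14].

### API

Orientations are given as a rotation vector (axis times angle).
In Python, from station import ctrl gives the robot as it stands. The module is installed in compiled form; this text tells all that it offers.
- The arm moves only by the tool drive_tool, never from a script. Its argument "moves" is a list of rows, each a list of 5 numbers: the shift along the world's x, y, z in m, then the turn about the world's z in rad, then the gripper command: -1 is fully open, 1 is shut, values between are in proportion. In form: [[x, y, z, twist, claw], ...]. A call has 1 to 8 rows; each row shifts and turns the commanded pose from where the row before left it; what a row does not reach is not made up. A row lasts 1/8 s, in which the tool goes at most 62.5 mm and 10.7 degrees, less where a joint would pass 70% of its speed; a pose out of reach is approached as far as the arm can. A call is refused whole if a number of a shift passes 0.0625 or a number of a turn 0.188, either way. A call with a gripper value outside its range is refused whole. The fingers move at their own pace and stop on an object; the grip force is fixed at half the most. Time passes only in rows, so rows that do not move let the fingers close. It gives the time, the measured TCP pose, the force and the opening at its end, in the units of the state.
- ctrl.get_obs(): the state, without advancing time (a new reading comes with each control period).
- ctrl.read_camera(name): name is "scene" or "side" or "wrist"; returns the picture (420x560x3 uint8, red, green, blue); there is no depth.
- ctrl.camera_params(name): a dict with "fx", "fy", "cx", "cy" (pixels), "R" (3x3) and "t" (3): a world point X has camera coordinates R X + t. Camera axes: x right, y down, z forward; pixel columns grow to the right and rows downward; lengths in m; the calibration is good to about 2 mm. A picture is of the moment at which its call begins: read the wrist's pose just before it. camera_params takes no time and is no camera call; for the wrist camera it gives the pose at the moment of the call.
- ctrl.hand_in(): hands the job in, once; it reports no verdict.
The state is a dict: "clock": time; "qpos": joint angles; "joint_velocities": joint speeds; "tau": joint torques, N m; "eef_pos": TCP position; "orientation": TCP orientation; "wrist_force": force on the tool from outside, world axes, zero at the start; "moment": the same for the moment, N m; "finger_gap": finger opening in m.
Only numpy, scipy, OpenCV 4.12 (cv2) and the standard library are available. Lean on these libraries where they do the work, as an engineer would, in place of code of your own. Each camera call takes 0.05 s, during which the arm holds its last target.

## Working session

There is one attempt and no reset: what is moved stays moved. The work goes in short steps, Python scripts to look and compute and a tool call to move; the robot and the scene stay as the last step left them, time stands still between calls to the robot, and variables do not carry over. Pictures are saved under pics/ and viewed, and the job is handed in when it is done.

Besides the shell and the picture viewer there is one more tool, called by a JSON object that holds its "method" and its "body", one argument or row to a line. drive_tool: Moves the arm, as the interface text tells. Its arguments: {"type":"object","properties":{"moves":{"type":"array"}},"required":["moves"]}

```bash
mkdir -p pics
python3 - <<'E'
from station import ctrl
import cv2
o=ctrl.get_obs();print({k:(v if not hasattr(v,'round') else v) for k,v in o.items()}, ctrl.hold_point_z)
for n in ["scene","side","wrist"]:
    p=ctrl.camera_params(n);print(n,p)
    im=ctrl.read_camera(n);cv2.imwrite(f"pics/{n}0.png",im[:,:,::-1])
E
```

```text
{'clock': 0.0, 'qpos': array([-1.33643094e+00,  1.31157865e-01,  1.48927338e+00, -1.29411176e-06,
        1.52296121e+00, -8.53623849e-02]), 'joint_velocities': array([ 0.00085365, -0.00052709, -0.00092892, -0.000581  , -0.001076  ,
       -0.00147869]), 'tau': array([-8.44637316e-05, -5.69394743e+01, -5.00551522e+01, -6.76815557e-05,
        1.47216115e-02,  7.25774657e-05]), 'eef_pos': array([ 0.18850302, -0.56905905,  0.23024962]), 'orientation': array([-3.09976222e+00, -4.99805156e-01,  2.12333912e-04]), 'wrist_force': array([ 0.30982049,  0.97608838, -0.68803747]), 'moment': array([-0.02062372,  0.01514481,  0.02253359]), 'finger_gap': 0.08518426621608198} -0.0187
scene {'fx': 430.2435321699219, 'fy': 430.2435321699219, 'cx': 277.91715548317495, 'cy': 213.4988476346494, 'R': array([[ 0.79917969,  0.60075254, -0.02020414],
       [ 0.36739231, -0.51479215, -0.77460437],
       [-0.47574648,  0.61162523, -0.6321233 ]]), 't': array([-0.38447823, -0.14398614,  1.47528546])}
side {'fx': 484.47647356838166, 'fy': 484.47647356838166, 'cx': 281.59457519476916, 'cy': 204.33238024358175, 'R': array([[-9.96001190e-01, -8.93396369e-02, -2.41597668e-04],
       [-5.01577030e-02,  5.61415922e-01, -8.26012329e-01],
       [ 7.39312783e-02, -8.22697145e-01, -5.63651997e-01]]), 't': array([0.49648845, 0.15031861, 1.09641532])}
wrist {'fx': 319.6619326966455, 'fy': 319.6619326966455, 'cx': 281.22762324897974, 'cy': 207.2722826350136, 'R': array([[ 0.31443768, -0.94927728, -0.00125869],
       [-0.90918768, -0.30153918,  0.28714437],
       [-0.27295917, -0.08914462, -0.95788649]]), 't': array([-0.59978052, -0.03667847,  0.37898887])}
```

View pics/scene0.png

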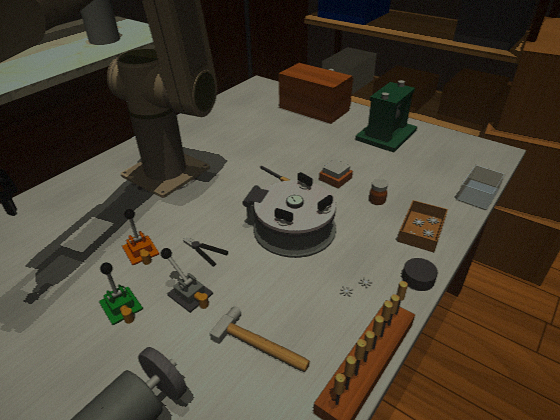

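View pics/side0.png

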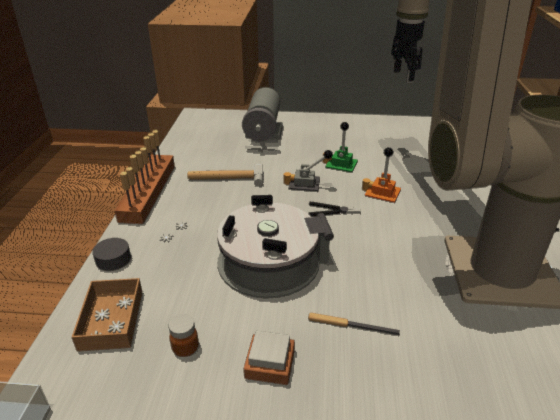

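View pics/wrist0.png

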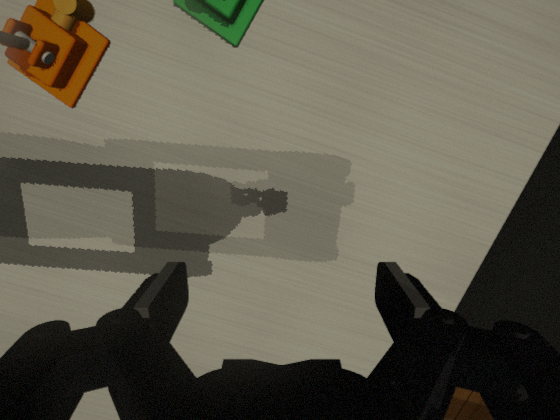

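Both fixed views show the chamber with its hinge towards the robot (scene 253,200; side 319,230). 
- **Candidates for the valve:** grey (scene 187,285; side 305,180), green (scene 120,303) and orange (scene 140,247). I choose the grey one.
- **Candidates for the mid knob:** scene (325,203), (284,215) and (305,180). I choose (325,203), the one opposite the hinge. 

Next I check close crops.

Run:
```python
import cv2,numpy as np
a=cv2.imread('pics/scene0.png');b=cv2.imread('pics/side0.png')
A=cv2.resize(a[165:265,235:345],None,fx=3.6,fy=3.6,interpolation=2)
B=cv2.resize(b[180:290,205:345],None,fx=2.85,fy=2.85,interpolation=2)
C=cv2.resize(a[235:315,145:225],None,fx=3,fy=3);D=cv2.resize(b[140:200,275:345],None,fx=3,fy=3)
h=600;cv=np.zeros((600,800,3),np.uint8)
for im,x,y in((A,0,0),(B,400,0),(C,0,362),(D,300,362)):
    im=im[:600-y,:800-x];cv[y:y+im.shape[0],x:x+im.shape[1]]=im
cv=np.clip(cv.astype(float)*1.8,0,255).astype(np.uint8)
cv2.imwrite('pics/crop0.png',cv)
```

```text
(no output)
```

View pics/crop0.png

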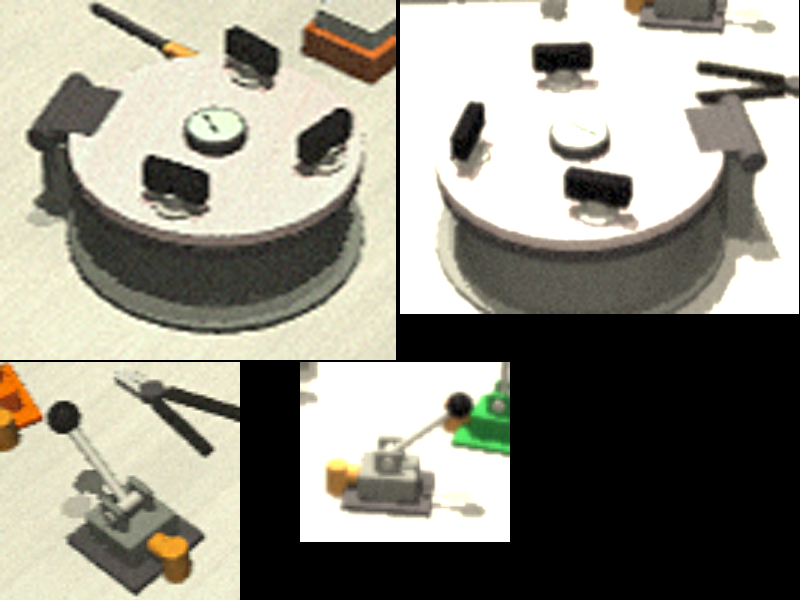

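The crop confirms it: grey valve with its lever leaning to the robot side and brass on the far side, and the mid knob is the one at crop (325,138). Now triangulating.

```bash
cat > h.py <<'E'
import cv2,numpy as np
from station import ctrl
def ray(p,uv):
    d=np.array([(uv[0]-p['cx'])/p['fx'],(uv[1]-p['cy'])/p['fy'],1.]);R=p['R'];return -R.T@p['t'],R.T@d
def plane(p,uv,z):
    c,d=ray(p,uv);return c+d*(z-c[2])/d[2]
def tri(p1,a,p2,b):
    A=[];y=[]
    for p,uv in((p1,a),(p2,b)):
        c,d=ray(p,uv);d/=np.linalg.norm(d);M=np.eye(3)-np.outer(d,d);A.append(M);y.append(M@c)
    A=np.vstack(A);y=np.hstack(y);x,r,_,_=np.linalg.lstsq(A,y,rcond=None);return x,float(np.sqrt(r[0]))
def blobs(im,roi,thr=30,amin=20):
    x0,y0,x1,y1=roi;m=(im[y0:y1,x0:x1].max(2)<thr).astype(np.uint8)
    n,l,s,c=cv2.connectedComponentsWithStats(m)
    return [(c[i]+[x0,y0],s[i,4],cv2.minAreaRect(np.argwhere(l==i)[:,::-1].astype(np.float32)+[x0,y0]) if 0 else None) for i in range(1,n) if s[i,4]>=amin]
E
python3 - <<'E'
from h import *
np.set_printoptions(precision=4,suppress=True)
a=cv2.imread('pics/scene0.png');b=cv2.imread('pics/side0.png')
P=ctrl.camera_params('scene');S=ctrl.camera_params('side')
for n,im,rois in(('a',a,[(255,170,340,225),(155,240,180,262)]),('b',b,[(220,190,292,255),(318,146,336,162)])):
    for r in rois:
        print(n,[(x[0].round(1),x[1]) for x in blobs(im,r)])
E
```

```text
a [(array([272.4, 173.9]), np.int32(21)), (array([304.6, 178.9]), np.int32(117)), (array([324.6, 202.6]), np.int32(129)), (array([294.6, 205.4]), np.int32(37)), (array([283.5, 214.7]), np.int32(161)), (array([257.9, 221.1]), np.int32(22))]
a [(array([165.8, 253. ]), np.int32(81))]
b [(array([261.8, 199.9]), np.int32(150)), (array([228.5, 225.9]), np.int32(125)), (array([274.4, 245.8]), np.int32(192))]
b [(array([327.9, 154.5]), np.int32(40))]
```

Run:
```python
from h import *
np.set_printoptions(precision=4,suppress=True)
P=ctrl.camera_params('scene');S=ctrl.camera_params('side')
for n,u,v in(('mid',(324.6,202.6),(228.5,225.9)),('nearscene',(283.5,214.7),(261.8,199.9)),('far',(304.6,178.9),(274.4,245.8)),('ball',(165.8,253),(327.9,154.5)),('gauge',(294.5,201),(268,227)),('pivot',(145+133/3,235+132/3),(275+88/3,140+96/3))):
    print(n,*tri(P,u,S,v))
```

```text
mid [0.6097 0.0384 0.1148] 0.0004146796593259453
nearscene [ 0.5511 -0.0662  0.1158] 0.0007046312739790826
far [0.5047 0.098  0.1154] 0.0005180642123044309
ball [ 0.3991 -0.3294  0.1011] 0.0006149170518313706
gauge [0.528  0.0147 0.0991] 0.0011961562691313015
pivot [ 0.4619 -0.3238  0.0454] 0.0016710972775711688
```

Heights check (grips about 0.115, ball to pivot 84 mm, knobs 85 mm from centre). The chamber's −x axis points at about +15°, so left is the knob at (0.551,−0.066) and right the one at (0.505,0.098). Moving to hover for a wrist view of the bar angles.

{"method": "drive_tool", "body": {
  "moves": [
    [0.028, 0.049, 0.01, 0.15, -1],
    [0.028, 0.049, 0.01, 0.15, -1],
    [0.028, 0.049, 0.01, 0.15, -1],
    [0.028, 0.049, 0.01, 0.15, -1],
    [0.028, 0.049, 0.01, 0.15, -1],
    [0.028, 0.049, 0.01, 0.15, -1],
    [0.028, 0.049, 0.01, 0.15, -1],
    [0.028, 0.049, 0.0, 0.1, -1]
  ]
}}

```text
clock: 1.15
eef_pos: [0.4135, -0.176, 0.3023]
orientation: [2.325, 2.11, 0.001]
wrist_force: [0.4, -0.2, 0.1]
finger_gap: 0.0853
```

{"method": "drive_tool", "body": {
  "moves": [
    [0.028, 0.049, 0, 0, -1],
    [0.028, 0.049, 0.0, 0, -1],
    [0.028, 0.049, 0, 0, -1],
    [0.028, 0.049, 0.0, 0, -1],
    [0, 0, 0, 0, -1],
    [0, 0, 0, 0, -1]
  ]
}}

```text
clock: 1.9
eef_pos: [0.5243, 0.0184, 0.3008]
orientation: [-2.33, -2.107, 0.002]
wrist_force: [0.3, -0.9, 0.0]
finger_gap: 0.0857
```

Run:
```python
from h import *
import json
o=ctrl.get_obs();print(o['clock'],o['eef_pos'],o['orientation'],o['qpos'])
p=ctrl.camera_params('wrist');im=ctrl.read_camera('wrist')[:,:,::-1];cv2.imwrite('pics/w1.png',im)
json.dump({k:(v.tolist() if hasattr(v,'tolist') else v) for k,v in p.items()},open('w1.json','w'))
```

```text
1.9 [0.52433291 0.01835877 0.3008316 ] [-2.32950697e+00 -2.10716399e+00  1.72610065e-03] [-6.24167661e-02 -9.19548088e-02  1.58783835e+00 -4.70282390e-04
  1.64680227e+00  3.76936437e-02]
```

View pics/w1.png

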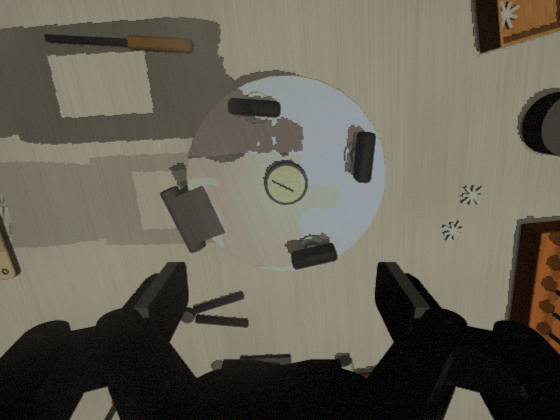

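The wrist view shows right (254,107), mid (365,157), left (313,256), gauge (286,183) and hinge (192,215). Measuring bar directions.

Run:
```python
from h import *
import json
np.set_printoptions(precision=4,suppress=True)
p={k:np.array(v) for k,v in json.load(open('w1.json')).items()}
im=cv2.imread('pics/w1.png')
for n,r in(('right',(220,85,290,125)),('mid',(347,125,384,190)),('left',(284,235,345,275))):
    x0,y0,x1,y1=r
    for thr in (26,34):
        m=(im[y0:y1,x0:x1].max(2)<thr).astype(np.uint8)
        k,l,s,c=cv2.connectedComponentsWithStats(m);i=1+np.argmax(s[1:,4])
        pts=np.argwhere(l==i)[:,::-1]+[x0,y0]
        W=np.array([plane(p,q,0.12)[:2] for q in pts])
        (cc,wh,ang)=cv2.minAreaRect((W*1000).astype(np.float32))
        e=np.linalg.eigh(np.cov(W.T))[1][:,1]
        print(n,s[i,4],W.mean(0),'pca az',np.degrees(np.arctan2(e[1],e[0]))%180,'rect',np.array(cc)/1000,np.round(wh,1),ang)
o=ctrl.get_obs()
from scipy.spatial.transform import Rotation as Ro
R=Ro.from_rotvec(o['orientation']).as_matrix();print('toolx az',np.degrees(np.arctan2(R[1,0],R[0,0])),o['eef_pos'])
print('gauge',plane(p,(286,183),.104))
```

```text
right 1 [0.5072 0.1037] pca az nan rect [0.5072 0.1037] [0. 0.] 0.0
right 20 [0.5186 0.101 ] pca az 177.97618806735494 rect [0.5189 0.1006] [ 1.8 10.6] 84.26519012451172
mid 3 [0.6087 0.0614] pca az 116.23503210471729 rect [0.6087 0.0613] [0.4 2.2] 24.553668975830078
mid 240 [0.6057 0.0439] pca az 79.45994086265969 rect [0.6049 0.0409] [47.6 14.1] 70.56365203857422
left 2 [ 0.5562 -0.0586] pca az 174.29361224683774 rect [ 0.5562 -0.0586] [1.1 0. ] 174.2935333251953
left 140 [ 0.5631 -0.0577] pca az 5.67685368523459 rect [ 0.5617 -0.0578] [26.4 10.3] 6.705041885375977
toolx az 84.18793331822603 [0.5243 0.0177 0.3011]
gauge [0.5299 0.0162 0.104 ]<stdin>:14: RuntimeWarning: Degrees of freedom <= 0 for slice
  c *= np.true_divide(1, fact)
  c *= np.true_divide(1, fact)
```

Run:
```python
from h import *
import json
np.set_printoptions(precision=4,suppress=True)
p={k:np.array(v) for k,v in json.load(open('w1.json')).items()}
im=cv2.imread('pics/w1.png')
for n,r in(('right',(220,85,290,125)),('mid',(347,125,384,190)),('left',(284,235,345,275))):
    x0,y0,x1,y1=r
    for thr in (45,55,65):
        m=(cv2.GaussianBlur(im,(3,3),0)[y0:y1,x0:x1].max(2)<thr).astype(np.uint8)
        k,l,s,c=cv2.connectedComponentsWithStats(m);i=1+np.argmax(s[1:,4])
        pts=np.argwhere(l==i)[:,::-1]+[x0,y0]
        W=np.array([plane(p,q,0.118)[:2] for q in pts])
        (cc,wh,ang)=cv2.minAreaRect((W*1000).astype(np.float32))
        e=np.linalg.eigh(np.cov(W.T))[1][:,1]
        print(n,thr,s[i,4],W.mean(0),'pca az',np.degrees(np.arctan2(e[1],e[0]))%180,'rect',np.array(cc)/1000,np.round(wh,1),ang)
```

```text
right 45 635 [0.5066 0.0974] pca az 170.46068545991056 rect [0.5068 0.0972] [13.9 45.8] 81.64611053466797
right 55 776 [0.506  0.0972] pca az 170.92491523376015 rect [0.5063 0.0971] [15.  48.7] 82.30006408691406
right 65 827 [0.5056 0.0973] pca az 170.66465876725624 rect [0.5058 0.0969] [16.  49.7] 81.07015228271484
mid 45 742 [0.6105 0.0399] pca az 83.89969838000599 rect [0.6102 0.0382] [49.4 17.8] 83.19214630126953
mid 55 884 [0.6103 0.039 ] pca az 84.0851858968383 rect [0.6086 0.0384] [49.6 21.9] 82.57548522949219
mid 65 962 [0.6098 0.0394] pca az 84.86247179359277 rect [0.6083 0.0389] [50.5 23. ] 82.58698272705078
left 45 651 [ 0.5518 -0.0653] pca az 9.681692954740925 rect [ 0.5522 -0.0652] [47.6 21.4] 8.468400001525879
left 55 797 [ 0.5522 -0.0648] pca az 8.772549337879639 rect [ 0.5518 -0.0627] [48.6 27.3] 8.168830871582031
left 65 871 [ 0.5522 -0.0643] pca az 8.409535368745935 rect [ 0.5518 -0.0622] [49.3 29.1] 8.173349380493164
```

Bars measure about 49 × 15 mm and match triangulation. 

| Knob | Grip (m) | Bar azimuth | Turn to home |
|---|---|---|---|
| mid | 0.610, 0.0387 | 83° | 67° |
| right | 0.505, 0.0975 | 171° | 65° |
| left | 0.5515, −0.066 | 188.5° | 82° |

Going to mid.

{"method": "drive_tool", "body": {
  "moves": [
    [0.043, 0.0105, -0.02, -0.02, 0],
    [0.043, 0.0105, -0.03, 0, 0],
    [0, 0, -0.05, 0, 0],
    [0, 0, -0.05, 0, 0],
    [0, 0, -0.03, 0, 0],
    [0, 0, 0, 0, 0],
    [0, 0, 0, 0, 0]
  ]
}}

```text
clock: 2.82
eef_pos: [0.6116, 0.0384, 0.1234]
orientation: [2.352, 2.08, 0.003]
wrist_force: [0.0, 0.1, -0.0]
finger_gap: 0.0426
```

Run:
```python
from h import *
im=ctrl.read_camera('wrist')[:,:,::-1];cv2.imwrite('pics/w2.png',im)
```

```text
(no output)
```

View pics/w2.png

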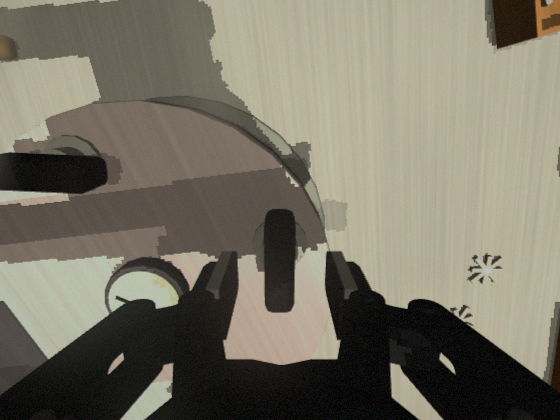

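The fingers straddle the bar, centred (bar at 280,260; pads at 225 and 340). Descend and close.

{"method": "drive_tool", "body": {
  "moves": [
    [-0.001, 0, -0.022, 0, 0],
    [0, 0, 0, 0, 0],
    [0, 0, 0, 0, 1],
    [0, 0, 0, 0, 1],
    [0, 0, 0, 0, 1],
    [0, 0, 0, 0, 1]
  ]
}}

```text
clock: 3.62
eef_pos: [0.6107, 0.0394, 0.1014]
orientation: [2.35, 2.082, 0.003]
wrist_force: [-2.5, -0.3, 6.2]
finger_gap: 0.0167
```

{"method": "drive_tool", "body": {
  "moves": [
    [0, 0, 0, -0.15, 1],
    [0, 0, 0, -0.16, 1],
    [0, 0, 0, -0.16, 1],
    [0, 0, 0, -0.16, 1],
    [0, 0, 0, -0.16, 1],
    [0, 0, 0, -0.16, 1],
    [0, 0, 0, -0.1, 1],
    [0, 0, 0, 0, 1]
  ]
}}

```text
clock: 4.62
eef_pos: [0.6113, 0.0389, 0.1014]
orientation: [3.078, 0.624, 0.006]
wrist_force: [0.6, -2.2, 6.8]
finger_gap: 0.0162
```

Run:
```python
from h import *
from scipy.spatial.transform import Rotation as Ro
o=ctrl.get_obs();R=Ro.from_rotvec(o['orientation']).as_matrix();print('toolx az',np.degrees(np.arctan2(R[1,0],R[0,0])),o['eef_pos'],o['wrist_force'],o['moment'],o['finger_gap'])
```

```text
toolx az 22.91690794814263 [0.61129828 0.03892307 0.10140557] [ 0.61968055 -2.18197695  6.8304776 ] [-0.44588988 -0.11651877 -0.11151585] 0.016168117802898063
```

{"method": "drive_tool", "body": {
  "moves": [
    [0, 0, 0, -0.1, 1],
    [0, 0, 0, -0.06, 1],
    [0, 0, 0, 0, 1],
    [0, 0, 0, 0, 1]
  ]
}}

```text
clock: 5.12
eef_pos: [0.6113, 0.0388, 0.1014]
orientation: [3.117, 0.379, 0.006]
wrist_force: [0.0, -2.2, 7.2]
finger_gap: 0.016
```

```bash
cat > st.py <<'E'
from h import *
from scipy.spatial.transform import Rotation as Ro
np.set_printoptions(precision=4,suppress=True)
o=ctrl.get_obs();R=Ro.from_rotvec(o['orientation']).as_matrix();print(o['clock'],'toolx az',np.degrees(np.arctan2(R[1,0],R[0,0])),o['eef_pos'],o['wrist_force'],o['moment'],o['finger_gap'],o['qpos'])
E
python3 st.py
```

```text
5.125 toolx az 13.882448957092665 [0.6113 0.0388 0.1014] [ 0.0185 -2.2294  7.1556] [-0.4922 -0.1666  0.2808] 0.01596897145519033 [-0.0197  0.2546  1.5903 -0.0009  1.2928  1.3091]
```

{"method": "drive_tool", "body": {
  "moves": [
    [0, 0, 0, -0.06, 1],
    [0, 0, 0, -0.04, 1],
    [0, 0, 0, 0, 1],
    [0, 0, 0, 0, 1]
  ]
}}

```text
clock: 5.62
eef_pos: [0.6118, 0.0389, 0.1015]
orientation: [3.132, 0.224, 0.008]
wrist_force: [4.2, -2.7, 5.0]
finger_gap: 0.0161
```

```bash
python3 st.py
```

```text
5.625 toolx az 8.168262678473539 [0.6118 0.0389 0.1015] [ 4.2369 -2.7019  5.0493] [-0.5626 -0.7142  0.7785] 0.016117875993805826 [-0.0196  0.2547  1.59   -0.001   1.2918  1.4089]
```

The reaction moment rose from 0.28 to 0.78 N·m, so it is at the stop. Release, lift and look.

{"method": "drive_tool", "body": {
  "moves": [
    [0, 0, 0, 0.1, 0],
    [0, 0, 0, 0, 0],
    [0, 0, 0, 0, 0],
    [0, 0, 0.04, 0, 0],
    [0, 0, 0.05, 0, 0],
    [-0.02, 0.01, 0.05, 0.18, 0],
    [-0.03, 0.01, 0.04, 0.18, 0],
    [-0.03, 0.01, 0.01, 0.18, 0]
  ]
}}

```text
clock: 6.62
eef_pos: [0.5302, 0.0698, 0.2933]
orientation: [2.901, 1.2, 0.009]
wrist_force: [0.6, 0.1, -0.5]
finger_gap: 0.0426
```

{"method": "drive_tool", "body": {
  "moves": [
    [0, 0, 0, 0.18, 0],
    [0, 0, 0, 0.18, 0],
    [0, 0, 0, 0.18, 0],
    [0, 0, 0, 0, 0],
    [0, 0, 0, 0, 0]
  ]
}}

```text
clock: 7.25
eef_pos: [0.5296, 0.0695, 0.2892]
orientation: [-2.486, -1.92, 0.0]
wrist_force: [-0.8, 0.8, -0.2]
finger_gap: 0.0427
```

```bash
cat > bars.py <<'E'
from h import *
import sys
exec(open('st.py').read())
p=ctrl.camera_params('wrist');im=np.ascontiguousarray(ctrl.read_camera('wrist')[:,:,::-1]);cv2.imwrite('pics/'+sys.argv[1]+'.png',im)
g=cv2.GaussianBlur(im,(3,3),0).max(2)
for n,c in(('mid',(.610,.0387)),('left',(.5515,-.066)),('right',(.505,.0975))):
    X=p['R']@np.array([*c,.116])+p['t'];u=X[0]/X[2]*p['fx']+p['cx'];v=X[1]/X[2]*p['fy']+p['cy']
    w=int(34e-3*p['fx']/X[2]);x0,y0,x1,y1=map(int,(max(0,u-w),max(0,v-w),min(560,u+w),min(420,v+w)))
    if x1-x0<10 or y1-y0<10: continue
    for thr in (45,55):
        m=(g[y0:y1,x0:x1]<thr).astype(np.uint8);k,l,s,cc=cv2.connectedComponentsWithStats(m)
        i=1+np.argmin(np.linalg.norm(cc[1:]-[u-x0,v-y0],axis=1)+1000*(s[1:,4]<150))
        W=np.array([plane(p,q,0.118)[:2] for q in np.argwhere(l==i)[:,::-1]+[x0,y0]])
        e=np.linalg.eigh(np.cov(W.T))[1][:,1];r=cv2.minAreaRect((W*1000).astype(np.float32))
        print(n,(round(u),round(v)),thr,W.mean(0),'az',np.degrees(np.arctan2(e[1],e[0]))%180,np.round(r[1],1),round(r[2],1))
E
python3 bars.py w3
```

```text
7.25 toolx az 75.35757893393986 [0.5296 0.0695 0.2892] [-0.8188  0.8115 -0.1692] [-0.0941 -0.0109  0.0126] 0.04267044053589647 [ 0.0344 -0.0655  1.5836  0.0001  1.6236  0.2899]
mid (364, 196) 45 [0.6114 0.0403] az 13.704082498445473 [48.6 19.1] 15.3
mid (364, 196) 55 [0.6112 0.0393] az 13.746727663708754 [49.5 21.7] 14.9
left (330, 296) 45 [ 0.5602 -0.0685] az 87.0766432521195 [77.4 53.8] 79.3
left (330, 296) 55 [ 0.5615 -0.0657] az 80.61028317473536 [77.4 53.9] 79.3
right (249, 166) 45 [0.5205 0.0956] az 159.81722239464102 [14.8 23.5] 75.4
right (249, 166) 55 [0.5152 0.0964] az 168.79480219609877 [16.1 33.4] 79.7
```

View pics/w3.png

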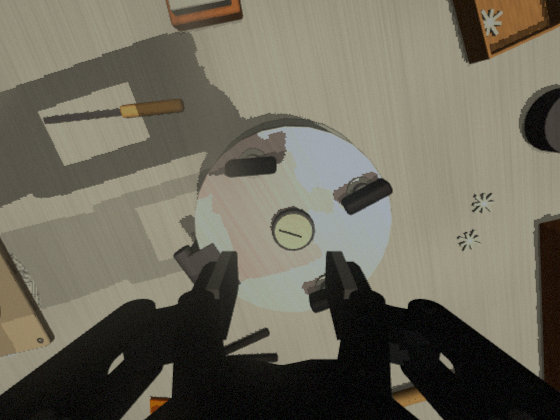

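Mid bar (364,196) now points at the gauge (az about 14.5°), so it is home. Now right: turn +1.67 and shift.

{"method": "drive_tool", "body": {
  "moves": [
    [-0.0245, 0.028, 0, 0.185, 0],
    [0, 0, 0, 0.185, 0],
    [0, 0, 0, 0.185, 0],
    [0, 0, 0, 0.185, 0],
    [0, 0, 0, 0.185, 0],
    [0, 0, 0, 0.185, 0],
    [0, 0, 0, 0.185, 0],
    [0, 0, 0, 0.185, 0]
  ]
}}

```text
clock: 8.3
eef_pos: [0.5051, 0.0974, 0.2893]
orientation: [-0.529, -3.097, -0.0]
wrist_force: [0.2, -0.5, -0.7]
finger_gap: 0.0427
```

{"method": "drive_tool", "body": {
  "moves": [
    [0, 0, -0.05, 0.185, 0],
    [0, 0, -0.05, 0, 0],
    [0, 0, -0.05, 0, 0],
    [0, 0, -0.012, 0, 0],
    [0, 0, 0, 0, 0],
    [0, 0, 0, 0, 0]
  ]
}}

```text
clock: 9.05
eef_pos: [0.507, 0.0976, 0.13]
orientation: [0.247, 3.128, 0.001]
wrist_force: [0.2, -0.2, -0.3]
finger_gap: 0.0426
```

```bash
python3 bars.py w4|grep -E "toolx|right"
```

```text
9.05 toolx az 170.98793513043134 [0.507  0.0976 0.13  ] [ 0.2118 -0.1651 -0.3149] [0.0611 0.0121 0.0497] 0.042639951233279655 [ 0.0908 -0.0279  1.8404  0.      1.3251 -1.3227]
right (281, 249) 45 [0.4991 0.099 ] az 175.71522195462578 [15.  54.7] 80.2
right (281, 249) 55 [0.505  0.0975] az 170.40161795956044 [15.6 55.8] 81.0
```

View pics/w4.png

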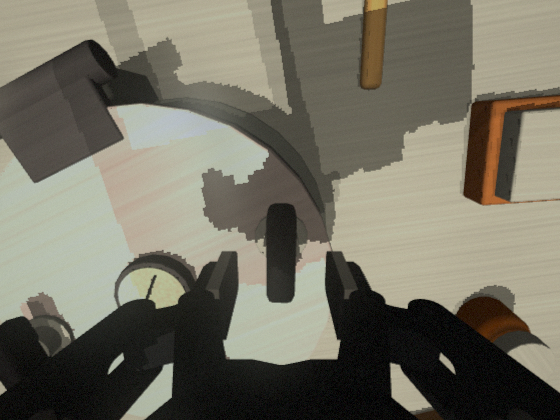

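Centred on the right knob (281,252). The jar (490,330) is well below the gripper body and clear. Descend, grip and turn.

{"method": "drive_tool", "body": {
  "moves": [
    [-0.0015, 0, -0.029, 0, 0],
    [0, 0, 0, 0, 0],
    [0, 0, 0, 0, 1],
    [0, 0, 0, 0, 1],
    [0, 0, 0, 0, 1],
    [0, 0, 0, 0, 1]
  ]
}}

```text
clock: 9.85
eef_pos: [0.5048, 0.0976, 0.1003]
orientation: [0.246, 3.129, 0.001]
wrist_force: [-2.5, -0.5, 7.0]
finger_gap: 0.0162
```

{"method": "drive_tool", "body": {
  "moves": [
    [0, 0, 0, -0.16, 1],
    [0, 0, 0, -0.16, 1],
    [0, 0, 0, -0.16, 1],
    [0, 0, 0, -0.16, 1],
    [0, 0, 0, -0.16, 1],
    [0, 0, 0, -0.16, 1],
    [0, 0, 0, -0.16, 1],
    [0, 0, 0, 0, 1]
  ]
}}

```text
clock: 10.85
eef_pos: [0.5054, 0.0983, 0.1003]
orientation: [1.87, 2.522, 0.006]
wrist_force: [1.3, 4.5, 6.3]
finger_gap: 0.0163
```

{"method": "drive_tool", "body": {
  "moves": [
    [0, 0, 0, -0.08, 1],
    [0, 0, 0, -0.07, 1],
    [0, 0, 0, 0, 1],
    [0, 0, 0, 0, 1]
  ]
}}

```text
clock: 11.35
eef_pos: [0.5056, 0.0979, 0.1003]
orientation: [2.048, 2.378, 0.005]
wrist_force: [2.9, 3.5, 5.4]
finger_gap: 0.0164
```

```bash
python3 st.py
```

```text
11.35 toolx az 98.54043203149988 [0.5056 0.0979 0.1003] [2.8899 3.4879 5.4141] [ 0.5511 -0.4784  0.6851] 0.016359711969275968 [ 0.0914  0.0005  1.8698  0.0003  1.2668 -0.0577]
```

Moment 0.69 N·m with the tool 7° past home, so it is at the stop. Release, lift, go to left.

{"method": "drive_tool", "body": {
  "moves": [
    [0, 0, 0, 0.1, 0],
    [0, 0, 0, 0, 0],
    [0, 0, 0, 0, 0],
    [0, 0, 0.05, 0, 0],
    [0, 0, 0.06, 0.18, 0],
    [0.015, -0.054, 0, 0.18, 0],
    [0.015, -0.054, 0, 0.18, 0],
    [0.015, -0.054, 0, 0.18, 0]
  ]
}}

```text
clock: 12.35
eef_pos: [0.5482, -0.0627, 0.2086]
orientation: [0.946, 2.995, 0.0]
wrist_force: [1.3, 0.8, -0.4]
finger_gap: 0.0426
```

{"method": "drive_tool", "body": {
  "moves": [
    [0, 0, 0, 0.18, 0],
    [0, 0, 0, 0.18, 0],
    [0, 0, 0, 0.18, 0],
    [0, 0, 0, 0.18, 0],
    [0, 0, -0.05, 0, 0],
    [0, 0, -0.03, 0, 0],
    [0, 0, 0, 0, 0],
    [0, 0, 0, 0, 0]
  ]
}}

```text
clock: 13.35
eef_pos: [0.5486, -0.0614, 0.1297]
orientation: [-0.16, 3.136, -0.001]
wrist_force: [0.4, 0.7, 1.8]
finger_gap: 0.0428
```

```bash
python3 bars.py w5
```

```text
13.35 toolx az -174.15957066820238 [ 0.5486 -0.0614  0.1297] [0.3803 0.7345 1.7882] [0.0211 0.006  0.0052] 0.04275854607004099 [-0.2043  0.0715  1.74   -0.0001  1.3287 -1.877 ]
mid (438, 363) 45 [0.6084 0.0371] az 43.65157546940708 [86.7 69.3] 11.0
mid (438, 363) 55 [0.6084 0.037 ] az 43.44945988174007 [86.7 69.3] 11.0
left (273, 257) 45 [ 0.5466 -0.0664] az 11.649402192026088 [55.3 14.5] 6.0
left (273, 257) 55 [ 0.5512 -0.0668] az 7.645915414946529 [56.6 16.5] 9.4
right (602, 204) 45 [0.5096 0.0696] az 35.03964857676041 [20.7 11.7] 19.9
right (602, 204) 55 [0.5081 0.0688] az 31.966364693269497 [29.5 11.7] 19.9
```

View pics/w5.png

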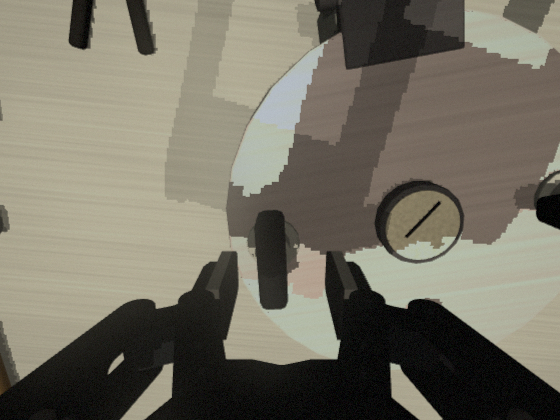

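Bar at (271,260), slightly left of the finger centre. Correct by (+3,−5) mm and +0.04 rad, descend, grip, turn 82°.

{"method": "drive_tool", "body": {
  "moves": [
    [0.003, -0.005, 0, 0.04, 0],
    [0, 0, -0.029, 0, 0],
    [0, 0, 0, 0, 0],
    [0, 0, 0, 0, 1],
    [0, 0, 0, 0, 1],
    [0, 0, 0, 0, 1],
    [0, 0, 0, 0, 1]
  ]
}}

```text
clock: 14.28
eef_pos: [0.552, -0.0662, 0.1014]
orientation: [-0.223, 3.131, -0.001]
wrist_force: [-3.0, 1.2, 6.3]
finger_gap: 0.0158
```

{"method": "drive_tool", "body": {
  "moves": [
    [0, 0, 0, -0.17, 1],
    [0, 0, 0, -0.17, 1],
    [0, 0, 0, -0.17, 1],
    [0, 0, 0, -0.17, 1],
    [0, 0, 0, -0.17, 1],
    [0, 0, 0, -0.17, 1],
    [0, 0, 0, -0.17, 1],
    [0, 0, 0, -0.17, 1]
  ]
}}

```text
clock: 15.28
eef_pos: [0.5518, -0.0664, 0.1014]
orientation: [1.802, 2.57, 0.001]
wrist_force: [-4.5, -0.3, 6.9]
finger_gap: 0.0161
```

{"method": "drive_tool", "body": {
  "moves": [
    [0, 0, 0, -0.1, 1],
    [0, 0, 0, -0.08, 1],
    [0, 0, 0, -0.04, 1],
    [0, 0, 0, 0, 1],
    [0, 0, 0, 0, 1]
  ]
}}

```text
clock: 15.9
eef_pos: [0.5519, -0.0668, 0.1015]
orientation: [2.066, 2.363, 0.0]
wrist_force: [-3.1, -1.8, 6.3]
finger_gap: 0.0157
```

```bash
python3 st.py
```

```text
15.9 toolx az 97.67776849530192 [ 0.5519 -0.0668  0.1015] [-3.0877 -1.7846  6.2827] [-0.2625  0.6174  0.7806] 0.015749893002385013 [-0.212   0.1101  1.7534 -0.0011  1.2754 -0.3457]
```

Stop reached (0.78 N·m). Release and view all three from the first hover pose.

{"method": "drive_tool", "body": {
  "moves": [
    [0, 0, 0, 0.1, 0],
    [0, 0, 0, 0, 0],
    [0, 0, 0, 0, 0],
    [0, 0, 0.055, 0, 0],
    [0, 0.02, 0.055, 0, -1],
    [-0.014, 0.03, 0.05, -0.15, -1],
    [-0.014, 0.035, 0.04, -0.18, -1],
    [0, 0, 0, 0, -1]
  ]
}}

```text
clock: 16.9
eef_pos: [0.5242, 0.0208, 0.3045]
orientation: [2.324, 2.105, 0.01]
wrist_force: [1.3, -0.5, -0.6]
finger_gap: 0.0854
```

{"method": "drive_tool", "body": {
  "moves": [
    [0, 0, 0, 0, -1],
    [0, 0, 0, 0, -1]
  ]
}}

```text
clock: 17.15
eef_pos: [0.5223, 0.0182, 0.2974]
orientation: [-2.325, -2.11, 0.004]
wrist_force: [0.5, -0.5, -0.2]
finger_gap: 0.0851
```

```bash
python3 bars.py w6
```

```text
17.15 toolx az 84.43064406864046 [0.5223 0.0182 0.2974] [ 0.5302 -0.4708 -0.2492] [ 0.0177 -0.0332  0.0605] 0.08513659269643756 [-0.0631 -0.0952  1.597  -0.0002  1.6428  0.0341]
mid (366, 157) 45 [0.6121 0.0393] az 13.142976038914526 [50.8 17.1] 14.7
mid (366, 157) 55 [0.6111 0.039 ] az 13.150781814453921 [52.  19.8] 13.8
left (315, 256) 45 [ 0.5519 -0.0661] az 105.36632971248311 [14.8 55.2] 12.7
left (315, 256) 55 [ 0.5519 -0.0651] az 105.0763359698127 [16.  56.1] 15.7
right (255, 107) 45 [0.506  0.0978] az 105.63276975708995 [14.4 49.6] 15.7
right (255, 107) 55 [0.506  0.0977] az 105.58944193563548 [15.1 50.3] 15.7
```

View pics/w6.png

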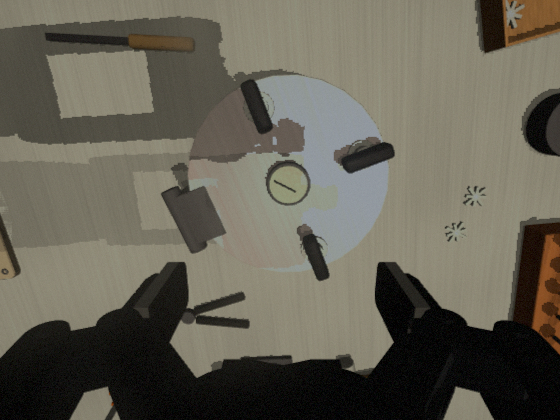

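All three bars point at the gauge (az 13–15°, 105°, 106° against an expected 16°, 106°, 106°), so the lid is locked. Now hover over the grey valve with the jaws along its y axis.

{"method": "drive_tool", "body": {
  "moves": [
    [-0.013, -0.049, 0, -0.17, -1],
    [-0.013, -0.049, 0, -0.17, -1],
    [-0.013, -0.049, 0, -0.17, -1],
    [-0.013, -0.049, 0, -0.17, -1],
    [-0.013, -0.049, 0, -0.17, -1],
    [-0.013, -0.049, 0, -0.17, -1],
    [-0.013, -0.049, -0.02, -0.17, -1],
    [0, 0, -0.02, -0.17, -1]
  ]
}}

```text
clock: 18.2
eef_pos: [0.4298, -0.3277, 0.2573]
orientation: [-3.137, -0.162, 0.003]
wrist_force: [0.1, 0.3, -0.2]
finger_gap: 0.0857
```

{"method": "drive_tool", "body": {
  "moves": [
    [0, 0, 0, 0, -1],
    [0, 0, 0, 0, -1]
  ]
}}

```text
clock: 18.45
eef_pos: [0.4319, -0.3241, 0.2595]
orientation: [-3.136, -0.185, 0.0]
wrist_force: [0.4, -0.2, 0.8]
finger_gap: 0.0851
```

Run:
```python
exec(open('st.py').read())
import pickle
p=ctrl.camera_params('wrist');im=np.ascontiguousarray(ctrl.read_camera('wrist')[:,:,::-1]);cv2.imwrite('pics/w7.png',im);pickle.dump(p,open('w7.pkl','wb'))
for X in((.399,-.3294,.101),(.4619,-.3238,.045)):
    c=p['R']@np.array(X)+p['t'];print(c[0]/c[2]*p['fx']+p['cx'],c[1]/c[2]*p['fy']+p['cy'])
```

```text
18.45 toolx az 6.751244780168013 [ 0.4319 -0.3241  0.2595] [ 0.4376 -0.1787  0.7892] [-0.0166 -0.0049 -0.0354] 0.08508715482359548 [-0.7387 -0.0423  1.6149  0.0001  1.5694  0.7143]
282.1958773213409 223.43009384506223
283.75143506236907 152.78573382510493
```

View pics/w7.png

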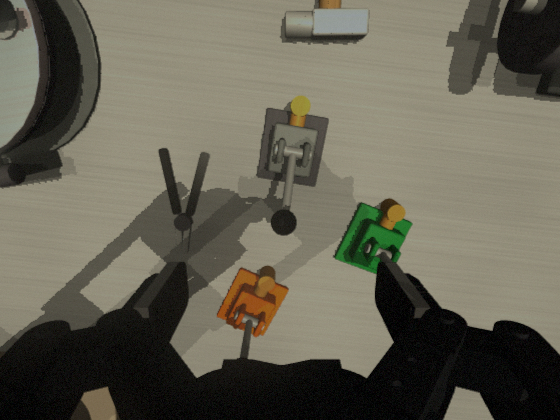

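Ball at (284,222), pivot at about (291,153), foot a rotated rectangle centred (293,147). Computing the valve yaw, plus clearances to the green and orange levers.

Run:
```python
from h import *
import pickle
np.set_printoptions(precision=4,suppress=True)
p=pickle.load(open('w7.pkl','rb'))
P=ctrl.camera_params('scene');S=ctrl.camera_params('side')
im=cv2.imread('pics/w7.png')
b=blobs(im,(268,206,302,240),45,100);print([x[:2] for x in b])
B=plane(p,b[0][0],.101);V=plane(p,(291.5,153),.045);print('ball',B,'piv',V)
Br=plane(p,(300,105),.03);print('brass',Br)
print('yaw ball-piv',np.degrees(np.arctan2(*(V-B)[[1,0]])))
# foot corners
for q in((267,109),(328,118),(316,186),(258,178)):print('foot',plane(p,q,.008))
print('green ball',*tri(P,(107,268),S,(345,126)));print('orange ball',*tri(P,(129,214),S,(388,152)))
```

```text
[(array([283.1321, 221.7744]), np.int32(492))]
ball [ 0.4008 -0.3301  0.101 ] piv [ 0.4627 -0.3324  0.045 ]
brass [ 0.5144 -0.3357  0.03  ]
yaw ball-piv -2.0790507995748944
foot [ 0.5059 -0.2989  0.008 ]
foot [ 0.5043 -0.3719  0.008 ]
foot [ 0.4209 -0.37    0.008 ]
foot [ 0.4225 -0.2964  0.008 ]
green ball [ 0.3532 -0.454   0.1294] 0.0018647146567960045
orange ball [ 0.2407 -0.305   0.1292] 0.0002750910829819918
```

Yaw about −1.7° and pivot (0.463,−0.333) are consistent from the foot, brass and lever. The green ball is 124 mm away in y and clear. Going to the ball at (0.4005,−0.3305,0.102), TCP z 0.083.

{"method": "drive_tool", "body": {
  "moves": [
    [-0.0314, -0.0064, 0, -0.14, 0],
    [0, 0, -0.03, 0, 0],
    [0, 0, -0.05, 0, 0],
    [0, 0, -0.03, 0, 0],
    [0, 0, 0, 0, 0],
    [0, 0, 0, 0, 0]
  ]
}}

```text
clock: 19.25
eef_pos: [0.4016, -0.3312, 0.1516]
orientation: [3.139, -0.039, 0.003]
wrist_force: [0.1, 0.3, 0.1]
finger_gap: 0.0429
```

Run:
```python
exec(open('st.py').read())
p=ctrl.camera_params('wrist');im=np.ascontiguousarray(ctrl.read_camera('wrist')[:,:,::-1]);cv2.imwrite('pics/w8.png',im)
b=blobs(im,(250,190,320,270),45,100)
print([(x[0],x[1],plane(p,x[0],.102)) for x in b])
```

```text
19.25 toolx az -1.4097952964352822 [ 0.4016 -0.3312  0.1516] [0.1009 0.3123 0.07  ] [-0.0447 -0.0313  0.014 ] 0.04292791844040949 [-0.7881 -0.0354  1.8068  0.      1.3674  0.8073]
[(array([279.0494, 232.3899]), np.int32(1113), array([ 0.4012, -0.3302,  0.102 ]))]
```

View pics/w8.png

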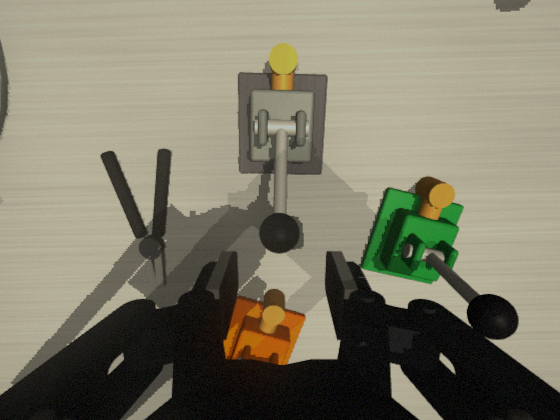

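Ball (279,232) is centred between the pads; the green ball (492,315) is clear. Descend and close.

{"method": "drive_tool", "body": {
  "moves": [
    [0, 0.0005, -0.04, 0, 0],
    [0, 0, -0.028, 0, 0],
    [0, 0, 0, 0, 0],
    [0, 0, 0, 0, 1],
    [0, 0, 0, 0, 1],
    [0, 0, 0, 0, 1]
  ]
}}

```text
clock: 20.05
eef_pos: [0.4012, -0.33, 0.0836]
orientation: [3.141, -0.041, 0.002]
wrist_force: [-2.5, 5.0, 3.0]
finger_gap: 0.0229
```

```bash
python3 st.py
python3 - <<'E'
import numpy as np
a=-np.arcsin((.463-.401)/.085)
for t in np.linspace(a,0,9): print(round(t,3),round(.463+.085*np.sin(t),4),round(.045+.085*np.cos(t),4))
E
```

```text
20.05 toolx az -1.4780486962333512 [ 0.4012 -0.33    0.0836] [-2.5456  4.9723  2.9803] [ 0.9789  0.3928 -0.0046] 0.02291367490395002 [-0.7876  0.0366  1.8662  0.0009  1.2379  0.8087]
-0.817 0.401 0.1031
-0.715 0.4073 0.1092
-0.613 0.4141 0.1145
-0.511 0.4214 0.1191
-0.409 0.4292 0.123
-0.307 0.4373 0.126
-0.204 0.4457 0.1282
-0.102 0.4543 0.1296
0.0 0.463 0.13
```

Holding (gap 23 mm, slightly off the ball's equator). Follow the arc about the pivot.

{"method": "drive_tool", "body": {
  "moves": [
    [0.006, 0, 0.006, 0, 1],
    [0.007, -0.0005, 0.005, 0, 1],
    [0.007, 0, 0.005, 0, 1],
    [0.008, -0.0005, 0.004, 0, 1],
    [0.008, 0, 0.003, 0, 1],
    [0.0085, -0.0005, 0.002, 0, 1],
    [0.0085, 0, 0.0015, 0, 1],
    [0, 0, 0, 0, 1]
  ]
}}

```text
clock: 21.05
eef_pos: [0.4541, -0.3317, 0.108]
orientation: [3.141, -0.041, 0.001]
wrist_force: [0.4, 0.0, 0.1]
finger_gap: 0.0003
```

```bash
python3 st.py
python3 - <<'E'
from h import *
a=ctrl.read_camera('side')[:,:,::-1];cv2.imwrite('pics/s2.png',cv2.resize(a[100:220,240:400],None,fx=4,fy=4))
E
```

```text
21.05 toolx az -1.4792940033544013 [ 0.4541 -0.3317  0.108 ] [0.399  0.0337 0.0623] [0.0005 0.0117 0.0257] 0.00027188183955549177 [-0.722   0.1218  1.7281 -0.      1.2913  0.8746]
```

View pics/s2.png

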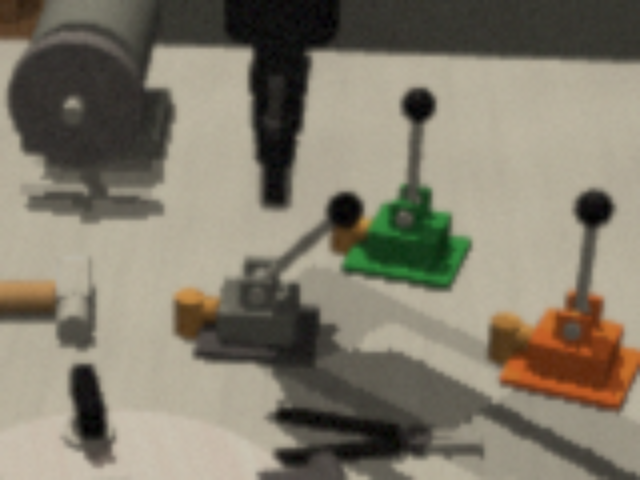

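The ball slipped out (gap 0). The lever is still leaning at about its old angle (side crop ball 345,210) and nothing else was touched. I'll switch to pushing the ball with shut fingers from its −x side: lift, go behind it, lower.

{"method": "drive_tool", "body": {
  "moves": [
    [0, 0, 0.055, 0, 1],
    [-0.045, 0, 0, 0, 1],
    [-0.049, 0.001, 0, 0, 1],
    [0, 0, -0.03, 0, 1],
    [0, 0, -0.033, 0, 1],
    [0, 0, 0, 0, 1],
    [0, 0, 0, 0, 1]
  ]
}}

```text
clock: 21.98
eef_pos: [0.3598, -0.3309, 0.1008]
orientation: [3.141, -0.041, 0.001]
wrist_force: [0.3, 0.3, 1.1]
finger_gap: -0.0
```

```bash
cat > lev.py <<'E'
exec(open('st.py').read())
import sys
P=ctrl.camera_params('wrist');w=np.ascontiguousarray(ctrl.read_camera('wrist')[:,:,::-1]);s=np.ascontiguousarray(ctrl.read_camera('side')[:,:,::-1])
A=cv2.resize(w,None,fx=.7,fy=.7);B=cv2.resize(s[100:220,260:400],None,fx=2.8,fy=2.8,interpolation=2)
c=np.zeros((max(A.shape[0],B.shape[0]),A.shape[1]+B.shape[1],3),np.uint8);c[:A.shape[0],:A.shape[1]]=A;c[:B.shape[0],A.shape[1]:]=B
cv2.imwrite('pics/'+sys.argv[1]+'.png',c);cv2.imwrite('pics/'+sys.argv[1]+'_side.png',s);cv2.imwrite('pics/'+sys.argv[1]+'_wrist.png',w)
E
python3 lev.py l1
```

```text
21.975 toolx az -1.5003377702723455 [ 0.3598 -0.3309  0.1008] [0.3025 0.2819 1.0557] [-0.0112  0.0252 -0.001 ] -2.0319894517510993e-05 [-0.8486 -0.0686  1.9361 -0.      1.2735  0.7484]
```

View pics/l1.png

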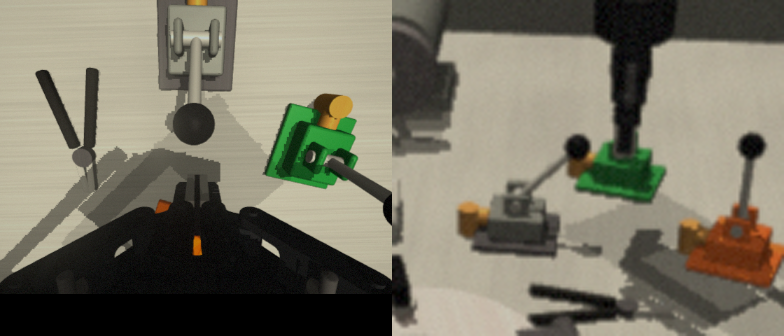

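Shut fingers (197,180 in the panel) are aligned right behind the ball (194,124). Push slowly, then look.

{"method": "drive_tool", "body": {
  "moves": [
    [0.01, 0, 0, 0, 1],
    [0.01, 0, 0, 0, 1],
    [0.01, 0, 0, 0, 1],
    [0.008, -0.0005, 0, 0, 1],
    [0.007, 0, 0, 0, 1],
    [0.006, -0.0005, 0, 0, 1],
    [0.004, 0, 0, 0, 1],
    [0, 0, 0, 0, 1]
  ]
}}

```text
clock: 23.08
eef_pos: [0.4151, -0.3315, 0.0997]
orientation: [-3.141, 0.041, -0.001]
wrist_force: [-0.4, -0.1, 0.1]
finger_gap: -0.0
```

```bash
python3 lev.py l2
```

```text
23.075 toolx az -1.4795914601278946 [ 0.4151 -0.3315  0.0997] [-0.368  -0.051   0.1338] [-0.0381  0.0399  0.0073] -2.0527488133484075e-05 [-0.7707  0.049   1.8216  0.0004  1.2708  0.8258]
```

View pics/l2.png

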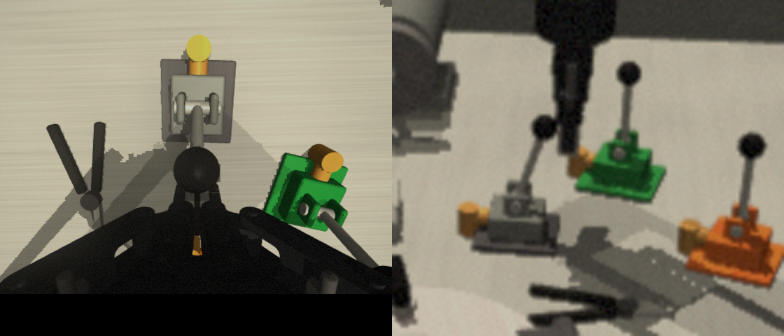

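The lever is following the push. Measuring the ball with the side view on the lever's plane.

```bash
cat > ball.py <<'E'
from h import *
import sys
S=ctrl.camera_params('side')
def onplane(uv):
    c,d=ray(S,uv);n=np.array([np.sin(np.radians(1.7)),np.cos(np.radians(1.7)),0]);q=np.array([.463,-.333,.045]);return c+d*((q-c)@n/(d@n))
if __name__=='__main__':
    u,v=float(sys.argv[1]),float(sys.argv[2])
    X=onplane((u,v));V=X-[.463,-.333,.045];print(X,'len',np.linalg.norm(V),'lean',np.arctan2(V[0],V[2]))
E
python3 ball.py 327.9 154.5; python3 ball.py 313.9 145.4
python3 - <<'E'
from ball import *
S=ctrl.camera_params('side');X=S['R']@np.array([.463,-.333,.13])+S['t'];print('upright ball px',X[0]/X[2]*S['fx']+S['cx'],X[1]/X[2]*S['fy']+S['cy'])
im=cv2.imread('pics/l2_side.png');print(blobs(im,(305,136,321,155),35,8))
E
```

```text
[ 0.39936809 -0.33111145  0.09980592] len 0.08400163962391091 lean -0.8597806262046045
[ 0.43911566 -0.33229113  0.12554803] len 0.08401755139774332 lean -0.2882638071998485
upright ball px 305.2696856045558 143.47390938640146
[(array([315.42105263, 144.29824561]), np.int32(57), None)]
```

Lean −0.29, with ball-to-finger offset 24 mm as predicted. Push another 23 mm, gently.

{"method": "drive_tool", "body": {
  "moves": [
    [0.006, 0, 0, 0, 1],
    [0.005, 0, 0, 0, 1],
    [0.004, -0.0005, 0, 0, 1],
    [0.004, 0, 0, 0, 1],
    [0.003, 0, 0, 0, 1],
    [0.001, 0, 0, 0, 1],
    [0, 0, 0, 0, 1]
  ]
}}

```text
clock: 24.05
eef_pos: [0.4377, -0.3321, 0.0998]
orientation: [-3.141, 0.041, -0.001]
wrist_force: [-0.4, 0.4, 1.3]
finger_gap: -0.0001
```

{"method": "drive_tool", "body": {
  "moves": [
    [-0.02, 0, 0, 0, 1],
    [-0.04, 0, 0, 0, 1],
    [-0.01, 0, 0, 0, 1],
    [0, 0, 0, 0, 1]
  ]
}}

```text
clock: 24.55
eef_pos: [0.3675, -0.3322, 0.1]
orientation: [3.141, -0.043, 0.001]
wrist_force: [0.4, -0.4, -0.2]
finger_gap: 0.0003
```

```bash
python3 lev.py l3
python3 - <<'E'
from ball import *
im=cv2.imread('pics/l3_side.png');
for b in blobs(im,(294,132,321,155),35,8):
    X=onplane(b[0]);V=X-[.463,-.333,.045];print(b[0],b[1],X,np.linalg.norm(V),np.arctan2(V[0],V[2]))
E
```

```text
24.55 toolx az -1.5692749948593419 [ 0.3675 -0.3322  0.1   ] [ 0.3756 -0.4222 -0.1875] [-0.0299 -0.0027 -0.0033] 0.0003116339594238643 [-0.8389 -0.0493  1.9193  0.0005  1.2708  0.7591]
[306.02564103 143.8974359 ] 39 [ 0.46088611 -0.33293726  0.1288302 ] 0.08385686728006687 -0.025210963731269728
```

View pics/l3.png

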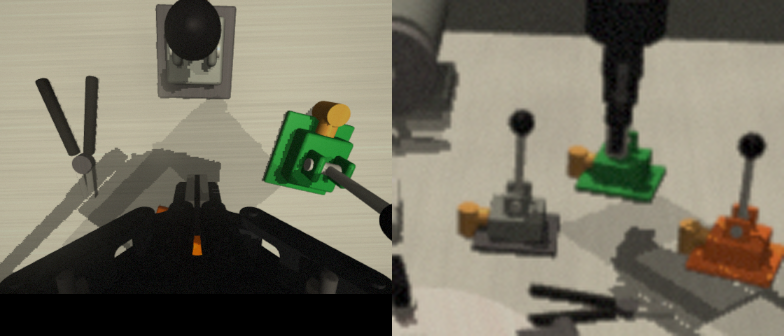

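Lever at about −0.025 rad; the finger offset gives −0.015. Lift away and do a final cross-check from the scene and side views.

{"method": "drive_tool", "body": {
  "moves": [
    [-0.01, 0, 0.03, 0, 1],
    [0, 0, 0.05, 0, 1],
    [0, 0, 0.05, 0, 1],
    [0, 0, 0, 0, 1],
    [0, 0, 0, 0, 1]
  ]
}}

```text
clock: 25.28
eef_pos: [0.3582, -0.332, 0.2296]
orientation: [3.141, -0.04, 0.001]
wrist_force: [-0.8, 0.3, -1.5]
finger_gap: 0.0005
```

Run:
```python
from h import *
np.set_printoptions(precision=4,suppress=True)
a=np.ascontiguousarray(ctrl.read_camera('scene')[:,:,::-1]);b=np.ascontiguousarray(ctrl.read_camera('side')[:,:,::-1])
cv2.imwrite('pics/f_scene.png',a);cv2.imwrite('pics/f_side.png',b)
P=ctrl.camera_params('scene');S=ctrl.camera_params('side')
X=P['R']@np.array([.463,-.333,.13])+P['t'];u,v=X[0]/X[2]*P['fx']+P['cx'],X[1]/X[2]*P['fy']+P['cy'];print(u,v)
A=blobs(a,(int(u)-14,int(v)-12,int(u)+14,int(v)+12),35,20);B=blobs(b,(294,132,321,155),35,8)
print(A,B);x,r=tri(P,A[0][0],S,B[0][0]);print(x,r,'lean',np.arctan2(x[0]-.463,x[2]-.045))
c=np.hstack([a[150:350,90:350],b[130:330,200:460]]);cv2.imwrite('pics/f.png',cv2.resize(c,None,fx=1.5,fy=1.5))
```

```text
181.52412622668027 256.4907728151312
[(array([180.7629, 256.0412]), np.int32(97), None)] [(array([306.0256, 143.8974]), np.int32(39), None)]
[ 0.4605 -0.3326  0.1293] 0.0006472234511533457 lean -0.02958320514673526
```

View pics/f.png

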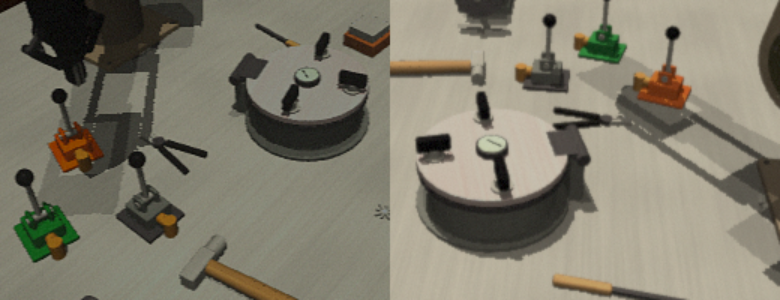

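The final views show all three bars pointing at the gauge, the grey lever upright (scene crop 137,160; side crop 550,20), the arm clear and the tools undisturbed. Handing in.

```bash
python3 -c "
from station import ctrl
print(ctrl.hand_in())"
```

```text
the job is handed in; nothing more can be done
None
```

The lid is locked and the grey valve's lever is upright. I handed the job in at about 25.4 s of the 61 s allowed; the hand-in reported no verdict.

- **Knobs:** I turned the knob opposite the hinge first, then the right one, then the left, each until it pushed back at about 0.7–0.8 N·m at its stop. In the last wrist view the bars point at 13–15° (mid), 105° (left) and 106° (right), where home should be about 16°, 106° and 106°. The tolerance is 6°.
- **Lever:** My first attempt failed: the ball slipped out of the fingers. The lever stayed near its starting angle. I then pushed the ball up with the fingers shut. Two camera views put it at −0.03 rad, and the finger position gave about −0.015 rad; the limit is ±0.13.
- **At the end:** The arm was clear of everything. The hammer, pliers and file looked undisturbed. I did not measure the loose things, and the last close-up did not cover the jar or both stars.

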